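Counter-hold the hidden jaw bolt on an engraving machine

TASK

On the engraving machine, swing the engraving arm by its upright post out to the side, all the way round to its end stop or nearly so, so that it no longer hangs over the jaw bracket. Then reach down from above into the narrow gap behind the bracket's tall front plate, take the hidden hexagonal bolt head between the fingers and hold it so that the bolt, which the nut runner is slowly turning, stands still; finish while still gripping it, do not let go. Leave the loose things around the machine where they stand.

Things in the scene. Friction and masses are not known exactly. Their poses are not given: they have to be found in the camera images.
- base: The machine's fixed white base plate, 420 x 440 mm, top 30 mm above the table. Origin at table height, 10 mm nearer the robot than the plate's centre; x away from the robot, y left, z up (yaw varies). It carries a black column (60 x 70 mm, 190 mm tall, centred at x 150, y 60 mm) with the swing arm on top, and a flat key panel at the right front.
- swing_arm (a joint): Swing arm: aluminium beam 190 mm long, 40 wide, 200 to 225 mm above the table; the engraving head at its free end hangs to 162 mm. Rad: at 0 it lies over the bracket; grows as the free end swings to the robot's left, clockwise from above (direction in base frame: angle pi + 0.5 - value). Stop at 1.5; starts 0 to 0.25; swung out above 1.2. Stays where left; 1 to 3 N at the post moves it.
- post (a point): Middle of the upright round steel post on top of the swing arm, the handle for swinging it: 20 mm in diameter, standing 50 mm up from the beam, from 225 to 275 mm above the table (this point is at 250 mm), 120 mm from the pivot axis. Being round it can turn between the fingers.
- pivot (a point): A fixed point on the swing arm's vertical pivot axis, 250 mm above the table, level with post.
- bracket: Fixed dark steel jaw bracket on the base plate: a U of two upright plates 150 mm wide, 8 thick, open above and at both ends. Origin 30 mm above the table; x away from the robot, square to the plates, y left, z up. Front plate at x -8 to 0, 112 mm high; rear plate x 65 to 73, 88 mm high; gap 65 mm, its floor at 10 mm. Nut runner (50 mm diameter) in front, x -22 to -127, axis at z 80.
- head (a point): Centre of the bolt head: steel hexagon, 30 mm across flats, 34.6 across corners, 18 long, in the gap behind the front plate at x 17, y 0, z 80 mm of the bracket (110 above the table, 32 below the front plate's top edge). It spans x 8 to 26; a 24 mm round sleeve lies between it and the plate. Bolt axis = bracket x. The point and its frame (as the bracket's) stay fixed; the head turns about it.
- bolt (a joint): Angle (rad) of the bolt and its head about the bracket's x. The runner turns nut and bolt together at about 0.2 rad/s (0.08 Nm, slipping clutch), so it grows all the time until the head is held; then both stand still. Flats face the bracket's +y and -y at 0 and every 1.047 rad; gripping squares the head up. Starts 0 to 1.05.
- bottle_a: Bystander: amber glass bottle, 48 mm in diameter, 130 mm tall, standing on the far right of the base plate. Origin under its centre.
- wrench: Bystander: steel wrench 140 mm long lying on the left near part of the base plate. Origin under its middle, x along it.
- bit_cup: Bystander: aluminium cup, 54 mm in diameter, 60 mm tall, on the left of the base plate. Origin under its centre.
- bottle_b: Bystander: a second amber bottle like the first, standing on the table to the right of the machine. Origin under its centre.
- phone: Bystander: black phone 150 x 73 x 9 mm lying on the table to the left. Origin under its centre.
- parts_tray: Bystander: grey tray 130 x 100 x 30 mm on the table to the right. Origin under its centre.
- gift_box: Bystander: cardboard box 75 x 75 x 150 mm standing on the table at the far left. Origin under its centre.

How it is judged:
On the way:
1. the swing arm is swung out to the side (joint above 1.2 rad) (value of joint swing_arm above 1.2 rad), for 0.2 s.
At the end, for the whole second after the job is handed in: The swing arm stands above 1.2 rad; the fingers press on the bolt head with more than 8 N, the grasp point within 18 mm of the head's centre along the bolt, 12 mm sideways and 22 mm in height; and the bolt turns at less than 0.04 rad/s either way (value of joint swing_arm above 1.2 rad and contact force between the fingers and bolt above 8 N and velocity of joint bolt between -0.04 and 0.04 rad/s and x of the grasp point in the frame of head between -0.018 and 0.018 m and y of the grasp point in the frame of head between -0.012 and 0.012 m and z of the grasp point in the frame of head between -0.022 and 0.022 m); the arm keeps its last pose, push and grip.
It fails at once if a loose thing beside the machine is moved more than 40 mm or tipped (distance of any of bottle_a, wrench, bit_cup, bottle_b, phone, parts_tray, gift_box from where it was at the start of the episode above 0.04 m or angle between any of bottle_a, bottle_b, bit_cup, gift_box's own z axis and vertical above 0.6 rad).
It also fails if it takes over 45 s, if anything falls off the work surface, if the arm or the gripper's body presses on something with over 40 N, if the wrist force passes 120 N, or if a joint passes its speed limit or range.

ROBOT

A 6-joint arm with a two-finger parallel gripper is mounted at the origin on the work surface. World frame = base frame: x ahead of the robot, y to its left, z up, the work surface at z = 0. Lengths are in m, angles in rad, forces in N, time in s.
With the tool pointing down it reaches from about 0.425 to 0.95 m from the base axis. Payload 3.5 kg.
Tool frame: the origin (TCP) lies at the very end of the fingers, on their centre line; the grasp point (between the pads) lies 19 mm behind it (ctrl.grip_point_offset is the distance from the TCP to the grasp point, in m); z points along the fingers, y is the line along which they close (so a half turn about z gives the same grasp; the last joint's range is limited). The gripper opens to 85 mm and grips with 20 to 120 N. Pads are 22 mm wide; open, the fingers measure 114 mm over their backs; the gripper's body (76 mm by 85 mm) begins 54 mm behind the grasp point. The pads swing forward as they close: fully open they stand 13 mm farther back than shut.
Start: joints at [1.044, 0.286, 1.577, -0, 1.279, -0.15], TCP at [0.248, 0.628, 0.231] pointing down, gripper open.
Joint ranges: [-2.77, 2.77], [-0.9, 2.22], [0.21, 2.48], [-1.53, 4.67], [0.24, 2.81], [-2.84, 2.84]. Speed limits (rad/s): [2.79, 2.79, 3.14, 3.14, 3.14, 3.14].

INTERFACE

Orientations are given as a unit quaternion [x, y, z, w].
In Python, from plant import telemetry, vision, ctrl gives the robot as it stands.
- The arm moves only by the tool arm_command, never from a script. Its argument "series" is one flat list of numbers, 7 for each row, row after row: the shift along the tool's x, y, z in cm, then the turn, a rotation vector about the tool's x, y, z in degrees, then the closure, from 0 (fully open) to 1 (shut). A call has 1 to 10 rows; each row is the pose to reach, as a shift and turn from the pose commanded when the call began, along the tool's axes at that moment; what a row does not reach only later rows make up. A row lasts 1/12 s, in which the tool goes at most 41.7 mm and 7.16 degrees, less where a joint would pass 70% of its speed; a pose out of reach is approached as far as the arm can. A call with a gripper value outside its range is refused whole. The fingers move at their own pace and stop on an object; "force" is the grip in N (left out, the last holds). Time passes only in rows, so rows that repeat a pose let the fingers close. It gives the time, the measured TCP pose, the force, the opening and the grip force at its end, in the units of the state.
- telemetry.get_state(): the state, without advancing time (a new reading comes with each control period).
- vision.read_camera(name): name is "scene" or "top" or "wrist"; returns a dict with "color" (420x560x3 uint8, blue, green, red), "K" (3x3 intrinsics, pixels), "rvec" (rotation vector, rad) and "tvec" (3), from world to camera coordinates, as OpenCV has them; the wrist camera has in their place "T_tool_cam" (4x4, takes a point from camera to tool coordinates, whose origin is the TCP and whose axes are the flange's). Camera axes: x right, y down, z forward; pixel columns grow to the right and rows downward; lengths in m; the calibration is good to about 2 mm. A picture is of the moment at which its call begins: read the wrist's pose just before it. There is no depth.
- ctrl.sign_off(): hands the job in; it is judged then, once.
The state is a dict: "time": time; "qpos": joint angles; "dq": joint speeds; "joint_efforts": joint torques, N m; "eef_pos": TCP position; "tcp_rot": TCP orientation; "contact_force": force on the tool from outside, world axes, zero at the start; "wrist_torque": the same for the moment, N m; "opening": opening from 0.0 (shut) to 1.0 (fully open); "finger_force": force on a finger pad.
Only numpy, scipy, OpenCV 4.12 (cv2) and the standard library are available. Lean on these libraries where they do the work, as an engineer would, in place of code of your own. Each camera call takes 0.05 s, during which the arm holds its last target. There are 200 camera calls.

## Working session

There is one attempt and no reset: what is moved stays moved. The work goes in short steps, Python scripts to look and compute and a tool call to move; the robot and the scene stay as the last step left them, time stands still between calls to the robot, and variables do not carry over. Pictures are saved under pics/ and viewed, at most 10 in all, crops included, and the job is handed in when it is done.

Besides the shell and the picture viewer there is one more tool, called after "Request:" as name(argument=value, ...) on one line, values as JSON. arm_command: Moves the arm, as the interface text tells. Its arguments: {"type":"object","properties":{"series":{"type":"array","items":{"type":"number"}},"force":{"type":"number"}},"required":["series"]}

```bash
mkdir -p pics
cat > h.py <<'E'
import numpy as np, cv2
from plant import telemetry, vision, ctrl
from scipy.spatial.transform import Rotation as R
def snap(n,f):
    s=telemetry.get_state(); c=vision.read_camera(n); cv2.imwrite('pics/'+f,c['color'])
    np.savez('pics/'+f[:-4]+'.npz',**{k:v for k,v in c.items() if k!='color'},p=s['eef_pos'],q=s['tcp_rot']); return s
def ray(f,uv):
    d=np.load('pics/'+f+'.npz'); x=np.linalg.solve(d['K'],[uv[0],uv[1],1.])
    if 'rvec' in d:
        M=cv2.Rodrigues(d['rvec'])[0]; return -M.T@d['tvec'].ravel(), M.T@x
    T=np.eye(4); T[:3,:3]=R.from_quat(d['q']).as_matrix(); T[:3,3]=d['p']; T=T@d['T_tool_cam']
    return T[:3,3],T[:3,:3]@x
def atz(f,uv,z):
    o,d=ray(f,uv); return o+d*(z-o[2])/d[2]
def tri(*obs):
    A=0;b=0
    for f,uv in obs:
        o,d=ray(f,uv); d=d/np.linalg.norm(d); P=np.eye(3)-np.outer(d,d); A=A+P; b=b+P@o
    return np.linalg.solve(A,b)
def proj(f,X):
    d=np.load('pics/'+f+'.npz'); return cv2.projectPoints(np.float64(X).reshape(-1,3),d['rvec'],d['tvec'],d['K'],None)[0].reshape(-1,2)
E
python3 - <<'E'
from h import *
for n in('scene','top'): s=snap(n,n+'.png')
print({k:np.round(v,3) for k,v in s.items()}, ctrl.grip_point_offset)
E
```

```text
{'time': np.float64(0.05), 'qpos': array([ 1.044,  0.287,  1.578,  0.   ,  1.279, -0.15 ]), 'dq': array([-0.   , -0.003,  0.   ,  0.   , -0.003,  0.002]), 'joint_efforts': array([ 1.0000e-03, -4.0755e+01, -2.9393e+01, -0.0000e+00,  4.0000e-03,
       -0.0000e+00]), 'eef_pos': array([0.248, 0.627, 0.23 ]), 'tcp_rot': array([ 0.187,  0.982, -0.001, -0.   ]), 'contact_force': array([-0.611, -0.17 , -0.163]), 'wrist_torque': array([-0.003,  0.046, -0.04 ]), 'finger_force': np.float64(0.0), 'opening': np.float64(1.001)} 0.0187
```

View pics/scene.png

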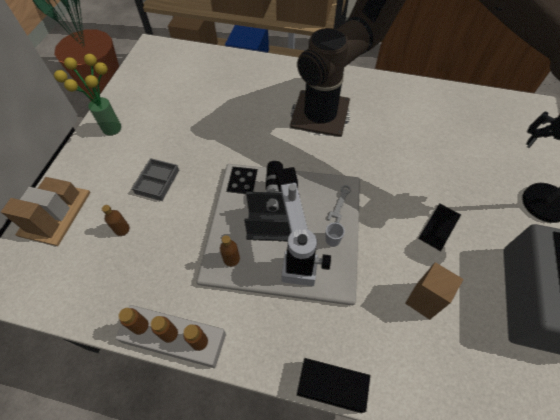

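View pics/top.png

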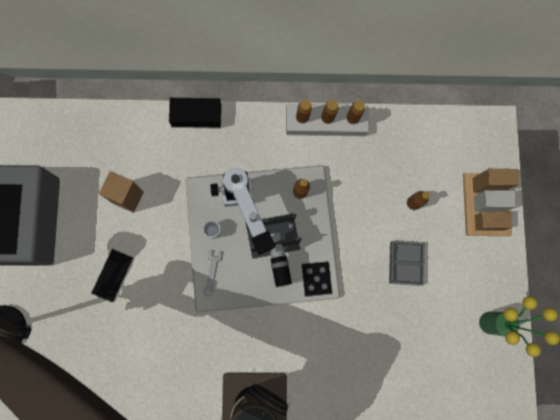

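The scene picture shows the machine near the middle, with the swing arm over the bracket. The top picture shows the plate corners near (187,178), (325,166), (338,300) and (196,312), and the post at about (254,216). I'll enlarge both.

Run:
```python
import cv2,numpy as np
t=cv2.imread('pics/top.png')[160:320,180:345]; s=cv2.imread('pics/scene.png')[155:305,200:365]
g=lambda i:np.clip(255*(i/255.)**.6,0,255).astype('u1')
t=g(cv2.resize(t[5:155,:],None,fx=4.8,fy=4,interpolation=3)) 
cv2.imwrite('pics/tc.png',t)
s=g(cv2.resize(s,None,fx=4.8,fy=4,interpolation=3)); cv2.imwrite('pics/sc.png',s)
print(t.shape,s.shape)
```

```text
(600, 792, 3) (600, 792, 3)
```

View pics/tc.png

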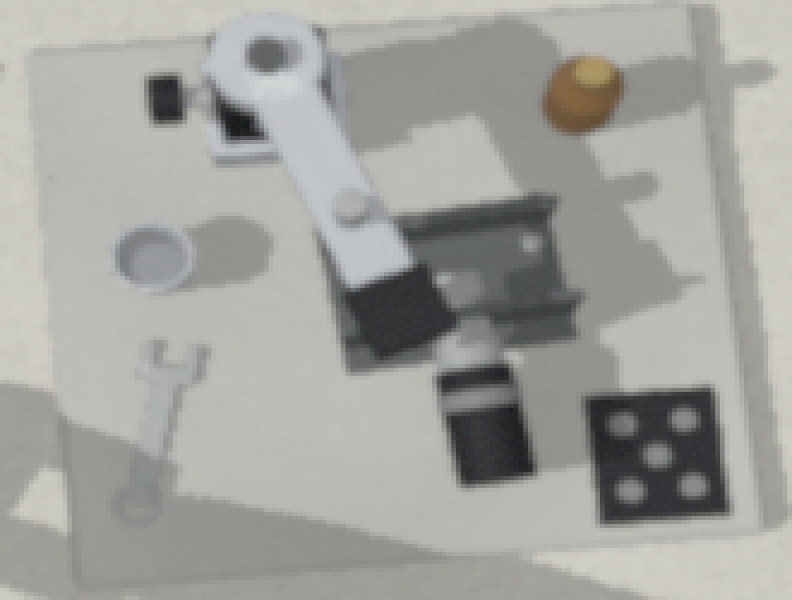

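View pics/sc.png

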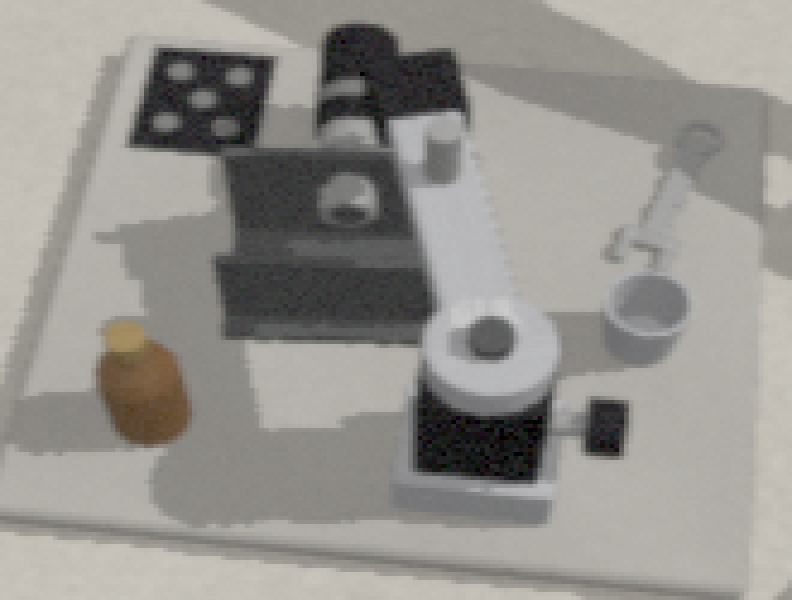

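The top crop shows the hub at (268,55), the post top at (351,203), and the runner's near end at (495,480). In the scene crop the hub is at (492,335), the post top at (445,128) and the bolt head at (348,200).

Run:
```python
from h import *
T=lambda x,y:('top',(180+x/4.8,165+y/4)); S=lambda x,y:('scene',(200+x/4.8,155+y/4))
c=[atz(*T(*p),.03) for p in [(28,52),(690,8),(762,530),(78,590)]]
print('corners',np.round(c,3)); print('sc',np.round([atz(*S(*p),.03) for p in [(130,38),(765,90),(2,515)]],3))
for n,a,b in [('post top',(351,203),(445,128)),('hub',(268,55),(492,335)),('front R top',(580,297),(222,150)),('rear R top',(555,200),(217,260)),('head',(463,290),(348,195)),('cup',(155,240),(648,295)),('bottle',(595,72),(128,335)),('runner near',(488,385),(350,125))]:
    print(n,np.round(tri(T(*a),S(*b)),3))
m=np.mean(c,0); e=(c[1]-c[0]+c[2]-c[3]); print('centre',m,'yaw',np.degrees(np.arctan2(e[1],e[0]))+90)
for p in [(351,203)]: print('post@.275',atz(*T(*p),.275),atz(*S(445,128),.275))
print('edges: front', atz(*T(350,345),.142),atz(*T(580,297),.142),'rear',atz(*T(395,218),.118),atz(*T(555,200),.118))
print('sc edges: front', atz(*S(222,150),.142),atz(*S(395,152),.142),'rear',atz(*S(217,260),.118),atz(*S(425,268),.118))
```

```text
corners [[ 0.686  0.221  0.03 ]
 [ 0.727 -0.211  0.03 ]
 [ 0.321 -0.253  0.03 ]
 [ 0.272  0.176  0.03 ]]
sc [[ 0.329 -0.25   0.03 ]
 [ 0.279  0.179  0.03 ]
 [ 0.737 -0.194  0.03 ]]
post top [0.528 0.01  0.273]
hub [0.637 0.059 0.232]
front R top [ 0.484 -0.129  0.135]
rear R top [ 0.558 -0.114  0.112]
head [ 0.491 -0.056  0.113]
cup [0.526 0.13  0.111]
bottle [ 0.645 -0.135  0.155]
runner near [ 0.423 -0.073  0.098]
centre [ 0.50156504 -0.01661661  0.03      ] yaw 5.976979095276931
post@.275 [0.52778563 0.00746947 0.275     ] [0.52878583 0.01181732 0.275     ]
edges: front [0.44748138 0.00780445 0.142     ] [ 0.48348668 -0.12892206  0.142     ] rear [ 0.54324656 -0.01815153  0.118     ] [ 0.5578117  -0.11571168  0.118     ]
sc edges: front [ 0.4886155  -0.12736297  0.142     ] [ 0.46651449 -0.02925679  0.142     ] rear [ 0.56121776 -0.11085443  0.118     ] [0.53914375 0.00602447 0.118     ]
```

Request:
arm_command(series=[-2,-2,-6,0,0,0,0,-4,-4,-10,0,0,0,0,-6.9,-6.8,-10,0,0,0,0,-9.8,-9.5,-10,0,0,0,0,-12.7,-12.3,-10,0,0,0,0,-15.6,-15.1,-10,0,0,0,0,-18.5,-17.9,-10,0,0,0,0,-21.4,-20.7,-10,0,0,0,0,-24.3,-23.5,-10,0,0,0,0,-27.2,-26.2,-10,0,0,0,0])

```text
time: 0.93
eef_pos: [0.401, 0.2902, 0.3309]
tcp_rot: [0.187, 0.982, -0.0, -0.0]
contact_force: [1.7, 0.4, 0.1]
opening: 1.002
finger_force: 0.0
```

Request:
arm_command(series=[-2.9,-2.8,0,0,0,0,0,-5.8,-5.6,0,0,0,0,0,-8.7,-8.4,0,0,0,0,0,-11.6,-11.2,0,0,0,0,0,-14.5,-14,0,0,0,0,0,-17.4,-16.8,0,0,0,0,0,-20.3,-19.6,0,0,0,0,0,-21.5,-20.8,0,0,0,0,0,-21.5,-20.8,0,0,0,0,0])

```text
time: 1.68
eef_pos: [0.5251, 0.0161, 0.3303]
tcp_rot: [0.19, 0.982, -0.001, -0.001]
contact_force: [-0.8, 1.1, -0.2]
opening: 1.003
finger_force: 0.0
```

Run:
```python
from h import *
s=snap('wrist','w1.png'); print(s['time'],s['eef_pos'],s['tcp_rot'])
d=np.load('pics/w1.npz'); print(d['T_tool_cam'],d['K'])
```

```text
1.6833 [0.52513226 0.01614578 0.33028764] [ 1.89804953e-01  9.81821416e-01 -5.24551802e-04 -7.15212099e-04]
[[-6.17938069e-04 -9.58459450e-01 -2.85228157e-01  7.19657789e-02]
 [ 9.99999799e-01 -6.33469357e-04 -3.78057104e-05  8.35486549e-04]
 [-1.44448057e-04 -2.85228123e-01  9.58459648e-01 -1.41616737e-01]
 [ 0.00000000e+00  0.00000000e+00  0.00000000e+00  1.00000000e+00]] [[292.7925368    0.         282.61200569]
 [  0.         292.7925368  210.57253012]
 [  0.           0.           1.        ]]
```

View pics/w1.png

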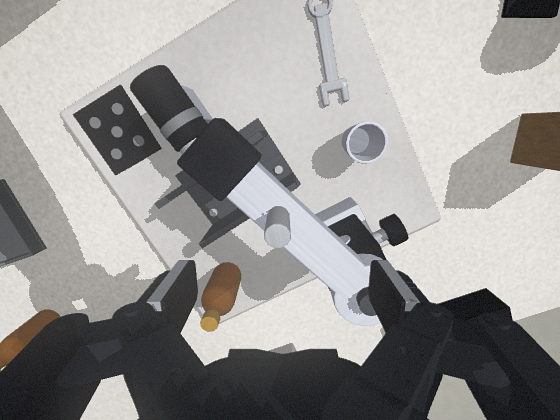

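The wrist view shows the post from about (277,212) to its top face near (281,238), between the fingers. The bracket lies beyond it and the cup is at (365,142).

Run:
```python
from h import *
o=[('w1',(279,236))]
print(atz(*o[0],.275), tri(o[0],('top',(180+351/4.8,165+203/4)),('scene',(200+445/4.8,155+128/4))))
```

```text
[0.52970062 0.01230909 0.275     ] [0.52873298 0.01048682 0.27442762]
```

Request:
arm_command(series=[-0.5,-0.3,4,0,0,0,0,-0.5,-0.3,8,0,0,0,0.2,-0.5,-0.3,9.2,0,0,0,0.5,-0.5,-0.3,9.2,0,0,0,1,-0.5,-0.3,9.2,0,0,0,1,-0.5,-0.3,9.2,0,0,0,1,-0.5,-0.3,9.2,0,0,0,1,-0.5,-0.3,9.2,0,0,0,1], force=25)

```text
time: 2.4
eef_pos: [0.5267, 0.0142, 0.2419]
tcp_rot: [0.187, 0.982, -0.002, -0.001]
contact_force: [-8.1, -4.1, 1.0]
opening: 0.226
finger_force: 25.1
```

Run:
```python
from h import *
s=telemetry.get_state(); p=s['eef_pos']; M=R.from_quat(s['tcp_rot']).as_matrix()
print(s['opening'],s['finger_force'],s['contact_force'],p)
hub=np.array([.6355,.0585]); 
r=p[:2]-hub; a0=np.arctan2(r[1],r[0]); print(np.linalg.norm(r),'val',np.pi+.5-(a0%(2*np.pi))+np.radians(6)) 
r=r/np.linalg.norm(r)*.12
for da in np.arange(.14,1.5,.14):
    c,sn=np.cos(-da),np.sin(-da); q=np.array([c*r[0]-sn*r[1],sn*r[0]+c*r[1]])-r
    print(round(da,2),np.round(100*(M.T@[q[0],q[1],0]),1),np.round(q+p[:2],3))
```

```text
0.22554114727007 25.14843910932541 [-8.12855388 -4.08214699  1.02990145] [0.52667266 0.01415253 0.24189903]
0.11751633178622223 val 0.2177620592782897
0.14 [ 1.1  1.3 -0. ] [0.521 0.03 ]
0.28 [ 2.   2.7 -0. ] [0.518 0.047]
0.42 [ 2.6  4.3 -0. ] [0.518 0.063]
0.56 [ 3.1  5.9 -0. ] [0.52 0.08]
0.7 [ 3.3  7.5 -0. ] [0.524 0.096]
0.84 [ 3.3  9.2 -0. ] [0.53  0.112]
0.98 [ 3.  10.9 -0. ] [0.538 0.127]
1.12 [ 2.6 12.5 -0.1] [0.549 0.14 ]
1.26 [ 1.9 14.  -0.1] [0.561 0.151]
1.4 [ 1.  15.4 -0.1] [0.574 0.161]
```

Request:
arm_command(series=[0.6,0.7,0,0,0,0,1,1.1,1.3,0,0,0,0,1,2.0,2.7,0,0,0,0,1,2.6,4.3,0,0,0,0,1,3.1,5.9,0,0,0,0,1,3.3,7.5,0,0,0,0,1,3.3,9.2,0,0,0,0,1,3.0,10.9,0,0,0,0,1,2.6,12.5,0,0,0,0,1,2.2,13.4,0,0,0,0,1])

```text
time: 3.23
eef_pos: [0.5571, 0.1488, 0.2418]
tcp_rot: [0.187, 0.982, -0.0, 0.0]
contact_force: [-5.6, -2.0, 1.3]
opening: 0.227
finger_force: 25.4
```

Request:
arm_command(series=[-0.2,0.3,0,0,0,0,1,-0.2,0.3,0,0,0,0,1,-0.2,0.3,0,0,0,0,1])

```text
time: 3.48
eef_pos: [0.5603, 0.1512, 0.2418]
tcp_rot: [0.187, 0.982, 0.002, 0.001]
contact_force: [-3.3, 3.7, 3.5]
opening: 0.221
finger_force: 25.8
```

Run:
```python
from h import *
s=telemetry.get_state(); p=s['eef_pos']; hub=np.array([.6355,.0585]); r=p[:2]-hub
print(p,s['opening'],s['finger_force'],s['contact_force'],np.linalg.norm(r),np.pi+.5-(np.arctan2(r[1],r[0])%(2*np.pi))+np.radians(6))
```

```text
[0.5603017  0.15115044 0.24176232] 0.22128675763576855 25.78780621290207 [-3.28721449  3.68561229  3.46367428] 0.11932680956751812 1.4937210162867143
```

Request:
arm_command(series=[0,0,0,0,0,0,0.6,0,0,0,0,0,0,0.3,0,0,0,0,0,0,0,0,0,0,0,0,0,0,0,0,0,0,0,0,0,0,0,-3,0,0,0,0,0,0,-7,0,0,0,0,0,0,-10,0,0,0,0])

```text
time: 4.15
eef_pos: [0.5598, 0.1495, 0.3412]
tcp_rot: [0.187, 0.982, 0.0, 0.0]
contact_force: [1.0, 0.6, 0.7]
opening: 1.003
finger_force: 0.0
```

Run:
```python
from h import *
s=telemetry.get_state(); p=s['eef_pos']; M=R.from_quat(s['tcp_rot']).as_matrix()
print(p,s['opening'],s['qpos']); print(100*M.T@(np.array([.485,-.056,.335])-p))
```

```text
[0.55984618 0.14951905 0.34124119] 1.0026670533018975 [ 8.60360586e-02  1.15793817e-02  1.68583286e+00 -1.68027137e-04
  1.44346535e+00 -1.10773826e+00]
[ -0.60640464 -21.86404994   0.62082897]
```

Request:
arm_command(series=[-0.1,-3,0,0,0,-5,0,-0.2,-6,0,0,0,-10,0,-0.3,-9,0,0,0,-15,0,-0.4,-12,0.3,0,0,-20,0,-0.5,-15,0.6,0,0,-25,0,-0.6,-18,0.6,0,0,-30,0,-0.6,-20.5,0.6,0,0,-33,0,-0.6,-21.9,0.6,0,0,-33,0,-0.6,-21.9,0.6,0,0,-33,0])

```text
time: 4.9
eef_pos: [0.484, -0.0584, 0.3334]
tcp_rot: [-0.098, 0.995, -0.001, 0.0]
contact_force: [0.3, 0.6, 0.0]
opening: 1.001
finger_force: 0.0
```

Run:
```python
from h import *
s=snap('wrist','w2.png'); snap('top','top2.png'); snap('scene','scene2.png'); print(s['time'],s['eef_pos'],s['tcp_rot'],s['qpos'])
a=cv2.imread('pics/w2.png')
cv2.imwrite('pics/w2c.png',cv2.resize(a[60:310,140:440],None,fx=2.4,fy=2.4,interpolation=2))
```

```text
4.9 [ 0.48400097 -0.05844291  0.33337306] [-9.75244416e-02  9.95232949e-01 -5.97529516e-04  5.90037563e-05] [-3.28098526e-01 -2.01409343e-01  1.89695206e+00 -1.04784171e-03
  1.44544893e+00 -2.09412360e+00]
```

View pics/w2c.png

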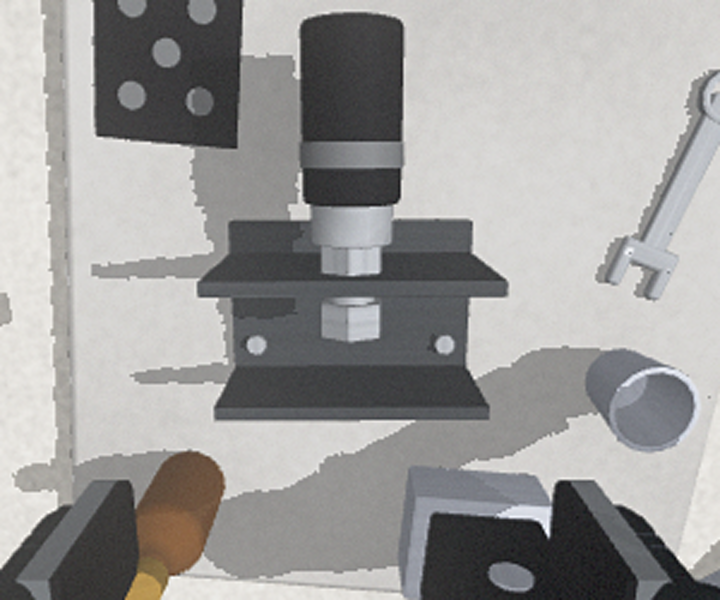

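The crop shows the bracket clear of the arm. The front plate's top strip runs from (198,283) to (507,296), the rear plate's from (215,408) to (489,419). The head is at about (350,322), with its top near the row 302–340 band.

Run:
```python
from h import *
W=lambda x,y:('w2',(140+x/2.4,60+y/2.4))
L={}
for n,z,p in [('f-8',.142,[(203,284),(504,284)]),('f0',.142,[(198,296),(508,296)]),('r65',.118,[(217,408),(487,408)]),('r73',.118,[(215,419),(489,419)])]:
    q=np.array([atz(*W(*i),z) for i in p]); e=q[1]-q[0]; m=q.mean(0)
    print(n,np.round(q[:,:2],4).tolist(),'len',np.linalg.norm(e).round(4),'yaw',np.degrees(np.arctan2(-e[0],e[1])).round(2)); L[n]=m,e
e=sum(v[1] for v in L.values()); e/=np.linalg.norm(e); x=np.array([e[1],-e[0],0])
for n,off in [('f-8',-.008),('f0',0),('r65',.065),('r73',.073)]:
    print(n,'origin->head',L[n][0][:2]+x[:2]*(.017-off))
# head direct, top edge corners
print('head px', [atz(*W(*i),.125)[:2] for i in [(350,306),(350,340)]])
print(x,np.degrees(np.arctan2(x[1],x[0])))
# two-view height check of front corners (scene2)
print('tri fR',tri(W(198,296),('scene',(200+222/4.8,155+152/4))),'head',tri(W(350,322),('scene',(200+348/4.8,155+195/4))))
d=np.load('pics/w2.npz'); M=R.from_quat(d['q']).as_matrix(); print(np.degrees(np.arctan2(*M[[1,0],1])))
```

```text
f-8 [[0.486, -0.1259], [0.458, 0.0154]] len 0.1441 yaw 11.17
f0 [[0.4922, -0.1275], [0.4633, 0.0188]] len 0.1491 yaw 11.17
r65 [[0.5569, -0.113], [0.5286, 0.0302]] len 0.146 yaw 11.19
r73 [[0.5634, -0.1132], [0.5346, 0.0328]] len 0.1489 yaw 11.19
f-8 origin->head [ 0.49653424 -0.05039802]
f0 origin->head [ 0.49444959 -0.05103238]
r65 origin->head [ 0.49567472 -0.05075109]
r73 origin->head [ 0.49406224 -0.05104787]
head px [array([ 0.48638849, -0.0538911 ]), array([ 0.50388942, -0.05038212])]
[0.98101603 0.19392667 0.        ] 11.182029729249567
tri fR [ 0.49161717 -0.12668901  0.14429397] head [ 0.49513717 -0.05131683  0.12159258]
101.1932710766286
```

Request:
arm_command(series=[-0.8,0.3,3,0,0,0,0,-1.4,0.5,6,0,0,0,0,-1.4,0.5,9,0,0,0,0,-1.4,0.5,12,0,0,0,0,-1.4,0.5,13.3,0,0,0,0,-1.4,0.5,13.3,0,0,0,0,-1.4,0.5,13.3,0,0,0,0])

```text
time: 5.63
eef_pos: [0.4974, -0.0474, 0.1998]
tcp_rot: [-0.1, 0.995, 0.0, -0.001]
contact_force: [0.2, 0.4, 0.6]
opening: 0.996
finger_force: 0.0
```

Run:
```python
from h import *
s=telemetry.get_state(); p=s['eef_pos']; M=R.from_quat(s['tcp_rot']).as_matrix()
print(p,100*M.T@(np.array([.497,-.0506,.092])-p))
s=snap('wrist','w3.png')
```

```text
[ 0.49744038 -0.04737535  0.19979175] [ 0.09250383 -0.31775387 10.77900837]
```

View pics/w3.png

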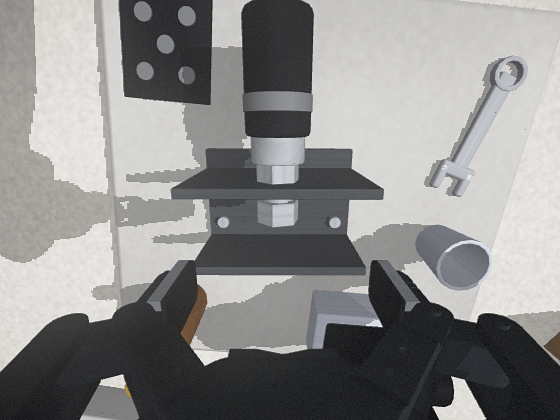

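The wrist view shows the bracket square between the fingers. The front edge runs from (172,199) to (383,199), the rear edge is at row 272, and the head is at (277,214). Checking the numbers from this closer view, then descending.

Run:
```python
from h import *
x=np.array([.981,.194])
for z,off,a,b in [(.142,0,(172,199),(383,199)),(.118,.073,(191,273),(365,273))]:
    q=[atz('w3',i,z)[:2] for i in(a,b)]; print(np.linalg.norm(q[1]-q[0]),(q[0]+q[1])/2+x*(.017-off))
```

```text
0.14820409463925688 [ 0.49436213 -0.05129865]
0.14785240528216972 [ 0.49230216 -0.05167829]
```

Request:
arm_command(series=[0.2,-0.35,2,0,0,0,0,0.2,-0.35,4,0,0,0,0,0.2,-0.35,6,0,0,0,0,0.2,-0.35,8,0,0,0,0,0.2,-0.35,10,0,0,0,0,0.2,-0.35,10.8,0,0,0,0,0.2,-0.35,10.8,0,0,0,0,0.2,-0.35,10.8,0,0,0,0])

```text
time: 6.35
eef_pos: [0.4973, -0.0524, 0.0938]
tcp_rot: [-0.1, 0.995, -0.0, 0.001]
contact_force: [1.0, 0.3, 0.1]
opening: 0.998
finger_force: 0.0
```

Request:
arm_command(series=[0,0,0,0,0,0,0.3,0,0,0,0,0,0,0.5,0,0,0,0,0,0,0.7,0,0,0,0,0,0,1,0,0,0,0,0,0,1,0,0,0,0,0,0,1,0,0,0,0,0,0,1,0,0,0,0,0,0,1], force=50)

```text
time: 7.02
eef_pos: [0.4966, -0.0517, 0.0935]
tcp_rot: [-0.099, 0.995, 0.001, 0.0]
contact_force: [-2.1, 2.7, 5.5]
opening: 0.376
finger_force: 49.1
```

Request:
arm_command(series=[0,0,0,0,0,0,1,0,0,0,0,0,0,1,0,0,0,0,0,0,1,0,0,0,0,0,0,1,0,0,0,0,0,0,1,0,0,0,0,0,0,1,0,0,0,0,0,0,1,0,0,0,0,0,0,1,0,0,0,0,0,0,1,0,0,0,0,0,0,1], force=50)

```text
time: 7.85
eef_pos: [0.4966, -0.0517, 0.0935]
tcp_rot: [-0.099, 0.995, 0.001, 0.0]
contact_force: [-2.3, 3.1, 5.5]
opening: 0.378
finger_force: 49.1
```

Run:
```python
from h import *
s=telemetry.get_state(); print(s['opening'],s['finger_force'],s['contact_force'],s['wrist_torque'])
s=snap('scene','s3.png');s=snap('top','t3.png')
w=vision.read_camera('wrist')['color'];a=cv2.imread('pics/s3.png')[155:305,200:365]
a=cv2.resize(a,(400,364),interpolation=2); w=cv2.resize(w[90:310,170:390],(400,364),interpolation=2)
cv2.imwrite('pics/fin.png',np.hstack([a,w]))
```

```text
0.3778801304988765 49.13100913167 [-2.32337964  3.07764559  5.51932114] [0.57070143 0.32721772 0.02538871]
```

View pics/fin.png

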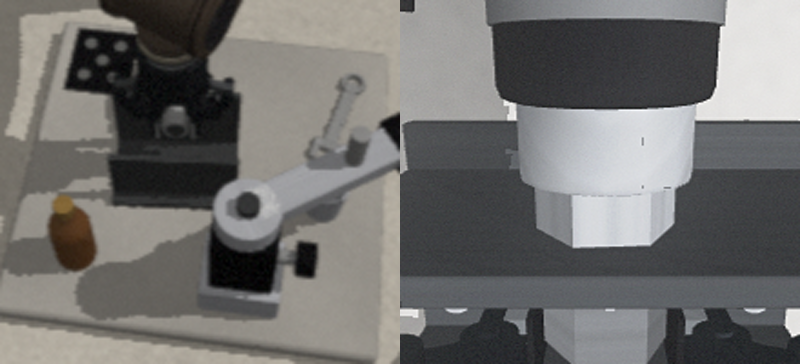

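The left half shows the swing arm well out to the side, with bottle and wrench in place. The right half shows the nut (facet edges at x≈537, 573, 650 and 675) and the head between the pads. I'll check numerically whether the nut is still turning.

Run:
```python
from h import *
f=[vision.read_camera('wrist')['color'].astype(float) for _ in range(11)]
t=telemetry.get_state(); print(t['time'],t['opening'],t['finger_force'])
r=lambda i:i[195:245,235:330].mean(2)
print([round(np.abs(r(i)-r(f[0])).mean(),2) for i in f[1:]])
print(np.round(sum(x[225:229,240:326].mean((0,2)) for x in f)/11).astype(int))
g=lambda i:np.round(i[290:300,255:325].mean((0,2))).astype(int); print(g(sum(f)/11))
```

```text
8.55 0.37733023427837104 49.13143537938595
[np.float64(1.75), np.float64(1.78), np.float64(1.78), np.float64(1.79), np.float64(1.8), np.float64(1.78), np.float64(1.78), np.float64(1.79), np.float64(1.8), np.float64(1.77)]
[ 65  65  65  65  62 116 129 136 137 136 136 136 135 131 130 129 132 134
 136 135 134 134 134 131 140 203 207 209 211 214 215 216 217 218 218 217
 217 217 217 218 218 217 216 213 211 210 209 208 208 210 211 213 215 215
 216 216 216 216 214 214 214 214 215 215 213 213 212 206 185 186 185 189
 187 183 183 189 194 181 153 121  82  69  70  70  70  70]
[131 131 131 131 130 130 130 130 129 129 128 141 144 143 143 143 143 143
 143 143 143 143 143 143 144 143 143 143 144 144 144 144 144 144 144 144
 144 144 144 144 144 143 144 144 144 144 144 144 144 145 144 113 111 112
 112 112 112 108 101  94  78  48  39  39  39  39  39  43  48  48]
```

Run:
```python
from h import *
f=[vision.read_camera('wrist')['color'].astype(float) for _ in range(20)]
a,b=[np.mean(x,0)[195:300,235:330] for x in(f[:4],f[-4:])]
s=telemetry.get_state(); print(np.abs(a-b).mean(),s['opening'],s['finger_force'],s['eef_pos'])
if np.abs(a-b).mean()<1.2 and s['finger_force']>40: print(ctrl.sign_off())
```

```text
1.1200584795321638 0.3741469531822284 49.1314273327589 [ 0.49655867 -0.05168993  0.09350738]
the job is handed in; nothing more can be done
None
```

I swung the engraving arm out to about 1.49 rad, near its stop, and gripped the bolt head at about 49 N. I then handed the job in while still holding it. The sign-off returned no verdict; the bolt looked still in the wrist pictures, but the finger opening suggests the head is held a little off square (about 32 mm against 30 mm across flats).

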